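Clamp a sample tube in the torque-limited vise

TASK

Lay the light-grey sample tube lengthwise in the green vise, centred so that it rests on both the jaw floor and the front rest, and let go of it. Then turn the black knob clockwise until its slip clutch clicks, which shows that the clamping torque is reached, and stop there: one click is enough, more than three wears the clutch. Grip the knob gently, do not press hard on the vise, leave the other things where they are, and let go at the end.

Things in the scene. Friction and masses are not known exactly. Their poses are not given: they have to be found in the camera images.
- tube_center (a point): centre of the loose light-grey sample tube: 200 mm long, 41 mm in outer diameter, 0.26 kg (may vary by a third). Its y axis runs along the tube. It starts lying on the worktop, centre 20.5 mm up. It does not roll (treat it as 41 mm wide and high). Grasp it across, from above, at its middle
- vise: small green vise bolted to the worktop. Origin on the worktop under the middle of the tube's place, x along that place (to the rear, where the jaws are), y from moving to fixed jaw. Base plate x -100 to 100, y -127 to 57 mm, 10 mm thick. Jaws at x 35 to 85 mm. Fixed green jaw: face at y = +20.5 mm, top at z = 48 mm. At x -58 to 30 mm there is room for fingers beside the tube
- seat (a point): where the tube's centre must be when clamped, axes as the vise's: 38.5 mm above the worktop, over the vise's origin. The tube rests on a steel floor between the jaws and on the front rest (x -85 to -59 mm, low side lips to z = 26 mm at y -50 and +32 mm), both at z = 18 mm. The moving jaw pushes the tube against the fixed jaw
- jaw: steel moving jaw, top at z = 52.5 mm; axes as the vise's; its origin is the vise's when fully open (56 mm between the faces, this jaw's at y = -35.5 mm) and moves towards the fixed jaw (+y) as it closes; it is 15 mm along when a 41 mm tube is just nipped. It starts 3 to 8 mm along and moves 5 mm per rad of knob; a spring behind it then takes another 0.4 to 0.7 rad before the clutch slips
- knob_grip (a point): on the vertical axis of the round black torque knob, half-way up: 41 mm in diameter, 32 mm high, underside 68.5 mm above the worktop, at x = +60, y = -88 mm of the vise. Clockwise from above closes the jaw. It turns freely at 0.1 to 0.15 N m; with the tube tight the torque climbs to 0.2 to 0.25, then the clutch slips, clicks, and it drops below 0.1. Squeeze with at most 40 N a finger (20 will do)
- collar (a point): centre of the top of the grey collar disc under the knob, 54 mm in diameter, top 67.5 mm above the worktop, with a red mark. It turns with the screw: once the clutch slips, the knob (yellow mark on top) turns on while the collar stays almost still. Below it is the green gearbox, 64 x 46 mm, top at 62 mm
- clutch (a joint): slip of the knob on its screw in rad, clockwise positive: about 0 until the set torque is reached, then about 0.5 per click (12 clicks a turn). Let go part-way up a click, it slides back to the click before. Anticlockwise the knob does not slip and opens the jaw
- cone_center (a point): bystander: steel cone standing point up, 30 mm in diameter, 40 mm high; a point half-way up
- weight_center (a point): bystander: brass 500 g calibration weight with a knob, 38 mm in diameter, 52 mm high; its centre
- funnel_center (a point): bystander: small white funnel standing on its mouth, 69 mm in diameter, 70 mm high; a point half-way up

How it is judged:
By the outcome, as a careful person would: the job done as asked, in the order asked, and still so for the second after the job is handed in, with the robot touching nothing.
It also fails if it takes over 64 s, if anything falls off the work surface, if the arm or the gripper's body presses on something with over 40 N, if the wrist force passes 120 N, or if a joint passes its speed limit or range.

ROBOT

A 6-joint arm with a two-finger parallel gripper is mounted at the origin on a cart in front of the work surface, level with it; the furniture and walls round the work are solid. World frame = base frame: x ahead of the robot, y to its left, z up, the work surface at z = 0. Lengths are in mm, angles in rad, forces in N, time in s.
With the tool pointing down it reaches from about 375 to 900 mm from the base axis. Payload 3.1 kg.
Tool frame: the origin (TCP) lies on the centre line of the jaws, within the pads' length; the fingertips stand 19 mm ahead of it and the grasp point (between the pads) is the TCP; z points along the fingers, y is the direction in which the jaws open and shut (so a half turn about z gives the same grasp; the last joint's range is limited). The gripper opens to 87 mm and grips with 3 to 60 N. Pads are 19 mm wide; open, the fingers measure 117 mm over their backs; the gripper's body (75 mm by 190 mm) begins 51 mm behind the grasp point.
Start: joints at [-1.433, 0.527, 1.433, -0, 1.181, -0.178], TCP at [194.133, -594.061, 241.548] pointing down, gripper open.
Joint ranges: [-3.08, 3.08], [-0.75, 2.2], [0.22, 2.44], [-1.43, 4.57], [0, 2.65], [-2.85, 2.85]. Speed limits (rad/s): [2.79, 2.79, 3.14, 3.14, 3.14, 3.14].

INTERFACE

Orientations are given as a unit quaternion [w, x, y, z].
In Python, from bench import manip gives the robot as it stands. Calls block until the motion is done:
- manip.move_ptp(position, orientation): joint-space move of the TCP to a pose.
- manip.movel(position, attitude=None, vel=150): straight line of the TCP; attitude=None keeps the orientation; vel is the mean speed in mm/s.
- manip.set_joints(angles): joint-space move.
- manip.release() and manip.grasp(): open the fingers fully, or close them until they stop; the grip force is fixed at half the most.
- manip.pause(seconds).
- manip.ik(position, orientation): joint angles nearest the present ones, or None.
- manip.observe(): the state.
- manip.read_camera(name): name is "side" or "top" or "wrist"; returns a dict with "image" (384x512x3 uint8, blue, green, red), "range_z" (384x512 float32, mm along the optical axis (not along the pixel's ray), 0 where there is no reading), "fx", "fy", "cx", "cy" (pixels), "position" and "attitude" of the camera in the world. Camera axes: x right, y up, looking along -z (the intrinsics and any distortion apply to the point x, -y, -z); pixel columns grow to the right and rows downward; lengths in mm; the calibration is good to about 2 mm. A picture is of the moment at which its call begins.
A pose or a line that the arm cannot do raises manip.PlanningError and nothing moves.
- manip.sign_off(): hands the job in, once; it reports no verdict.
The state is a dict: "clock": time; "joints": joint angles; "joint_vel": joint speeds; "joint_efforts": joint torques, N m; "position": TCP position; "eef_rot": TCP orientation; "wrist_force": force on the tool from outside, world axes, zero at the start; "ft_torque": the same for the moment, N m; "grip_width": opening from 0.0 (shut) to 1.0 (fully open).
Only numpy, scipy, OpenCV 4.12 (cv2) and the standard library are available. Lean on these libraries where they do the work, as an engineer would, in place of code of your own. Each camera call takes 0.05 s, during which the arm holds its last target. There are 200 camera calls.

## Working session

There is one attempt and no reset: what is moved stays moved. The work goes in short steps, each a Python script; the robot and the scene stay as the last script left them, time stands still between calls to the robot, and variables do not carry over. Pictures are saved under pics/ and viewed, about 8 in all and at most 12, crops included, and the job is handed in when it is done.

```bash
ls; mkdir -p pics; cat > h.py <<'E'
import numpy as np, cv2
from scipy.spatial.transform import Rotation as R
from bench import manip
def rot(q): return R.from_quat([q[1],q[2],q[3],q[0]])
def quat(r): x=r.as_quat(); return [float(x[3]),*map(float,x[:3])]
def cloud(c):
    v,u=np.mgrid[0:384,0:512]; d=c["range_z"]
    p=np.stack([(u-c["cx"])/c["fx"]*d,-(v-c["cy"])/c["fy"]*d,-d],-1)
    return p@rot(c["attitude"]).as_matrix().T+np.array(c["position"])
def down(yaw): # tool y axis (opening) at world angle yaw
    y=np.array([np.cos(yaw),np.sin(yaw),0]); z=np.array([0,0,-1.]); x=np.cross(y,z)
    return quat(R.from_matrix(np.stack([x,y,z],1)))
E
python3 - <<'E'
from h import *
s=manip.observe(); print(s)
a=[]
for n in("top","side"):
    c=manip.read_camera(n); np.save(f"pics/{n}.npy",c,allow_pickle=True)
    cv2.imwrite(f"pics/{n}.png",cv2.resize(c["image"],(800,600)))
    print(n,c["fx"],c["fy"],c["cx"],c["cy"],c["position"],c["attitude"],[k for k in c])
E
```

```text
pics
{'clock': 0.0, 'joints': array([-1.43349617e+00,  5.28472274e-01,  1.43390210e+00, -1.64661666e-05,
        1.18137266e+00, -1.78475008e-01]), 'joint_vel': array([-0.00039854,  0.0012113 ,  0.00104233, -0.00085292,  0.00147695,
       -0.00010285]), 'joint_efforts': array([ 6.41297584e-05, -4.40043461e+01, -1.76589292e+01,  6.33578910e-02,
        5.82526345e-02, -1.65966076e-04]), 'position': array([ 194.03890932, -593.39289037,  240.56789251]), 'eef_rot': array([-1.07711910e-03,  9.87560561e-01,  1.57235420e-01,  1.45633453e-05]), 'wrist_force': array([-0.09588417, -0.35359713, -0.12305565]), 'ft_torque': array([-0.02639034,  0.01181652,  0.01162112]), 'grip_width': 0.9961476918427533}
top 468.7486583962131 468.7486583962131 254.13115545920488 194.3397411927737 [ 386.59533176   53.28888604 1398.66761305] [ 0.71544113  0.04793596 -0.04057085 -0.69584491] ['image', 'range_z', 'fx', 'fy', 'cx', 'cy', 'position', 'attitude']
side 451.149422616572 451.149422616572 250.14329266768624 188.6261397465249 [ 577.53814955 1276.65918449  713.39365509] [ 0.00454401 -0.00645479  0.5157484   0.85670373] ['image', 'range_z', 'fx', 'fy', 'cx', 'cy', 'position', 'attitude']
```

View pics/top.png

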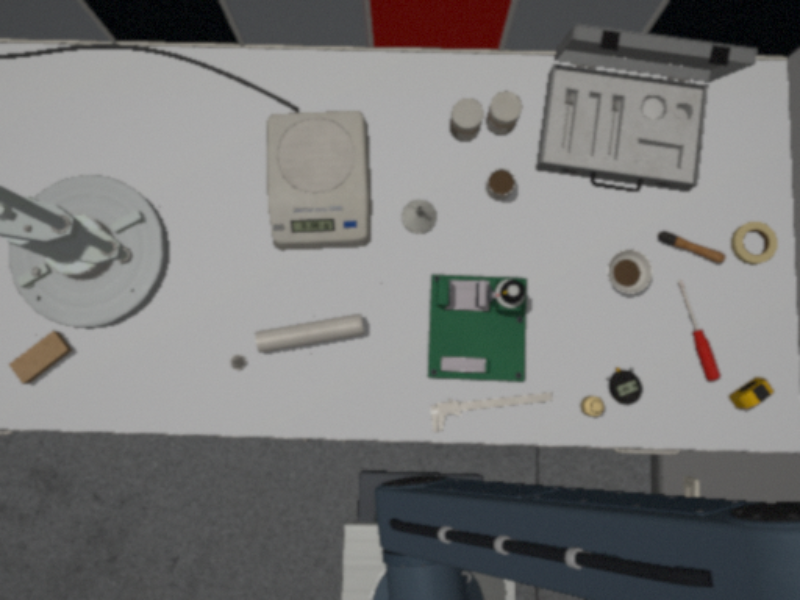

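View pics/side.png

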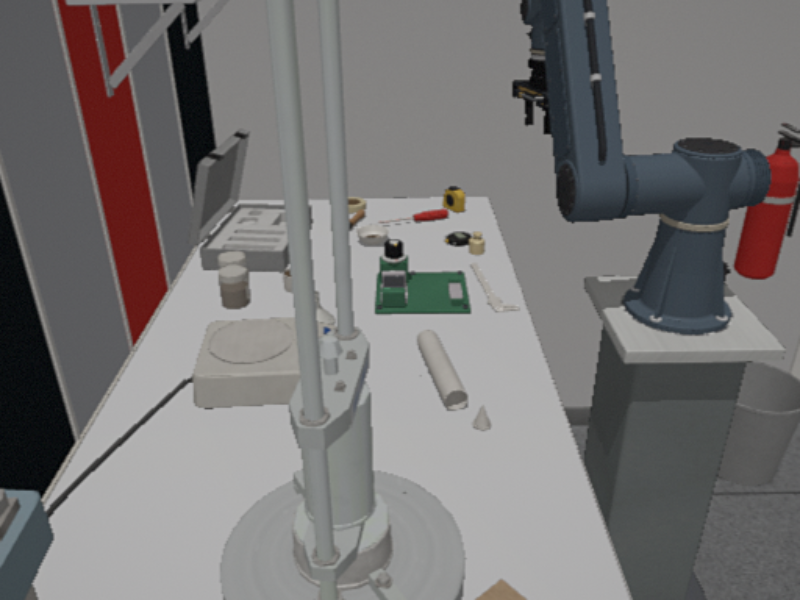

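The top view (800x600) shows the tube at about (311,333), the vise plate spanning (430–525, 275–380) with its jaws to the rear, the knob at (511,292) and the cone at (238,362). The funnel is at (419,215) and the brass weight at (593,406). Next I'll measure these from depth.

```bash
python3 - <<'E'
from h import *
c=np.load("pics/top.npy",allow_pickle=True).item(); P=cloud(c); im=c["image"].astype(int)
s=.64
for n,u,v in[("tubeL",262,341),("tubeR",360,325),("knob",511,292),("table",400,420),("cone",238,362),("funnel",419,215),("weight",593,406)]:
    print(n,P[round(v*s),round(u*s)].round(1))
H=P[...,2]
def rect(m,n):
    q=P[m]; r=cv2.minAreaRect(q[:,:2].astype(np.float32)); print(n,m.sum(),r,np.median(q[:,2]), np.percentile(q[:,2],95))
win=lambda u0,u1,v0,v1:np.pad(np.ones((int(v1*s)-int(v0*s),int(u1*s)-int(u0*s)),bool),((int(v0*s),384-int(v1*s)),(int(u0*s),512-int(u1*s))))
rect(win(250,375,300,360)&(H>15),"tube")
g=(im[...,1]>im[...,2]*1.5)&(im[...,1]>40)&(im[...,1]>im[...,0]*1.1)
rect(win(410,545,260,395)&g&(H<25),"plate")
rect(win(490,535,270,320)&(H>85),"knob")
rect(win(435,495,350,385)&(H>14),"rest")
print("table z",np.median(H[win(250,420,390,425)]))
E
```

```text
tubeL [481.3 318.1  41.1]
tubeR [515.2 138.8  42.7]
knob [ 576.5 -134.2   97.5]
table [3.409e+02 5.860e+01 1.000e-01]
cone [440.2 366.8  21.5]
funnel [727.6  33.5  37.3]
weight [ 377.9 -292.1   54.7]
tube 956 ((485.21954345703125, 181.90509033203125), (300.3493347167969, 121.92505645751953), 74.61305236816406) 36.64347126251073 43.321059499898354
plate 2373 ((520.9414672851562, -82.94461822509766), (177.24359130859375, 193.61505126953125), 89.26365661621094) 9.064070666481939 13.987053793998939
knob 183 ((489.07403564453125, -50.01179504394531), (39.68934631347656, 290.9410400390625), 46.09199523925781) 98.84877811013689 103.88721186528264
rest 279 ((442.6899719238281, -23.140403747558594), (64.52426147460938, 178.2941131591797), 16.38140106201172) 17.40341576942069 26.41339044823068
table z -1.0569231286311833
```

```bash
python3 - <<'E'
from h import *
for n,p,ys in[("tube",[498,228,300],[.187,.187-np.pi]),("vise",[521,-50,320],[np.pi/2,-np.pi/2]),("knob",[576,-134,150],[0,np.pi/2,-np.pi/2,np.pi])]:
    for y in ys: print(n,round(y,2),np.round(manip.ik(p,down(y)),2) if manip.ik(p,down(y)) is not None else None)
print(rot(manip.observe()["eef_rot"]).as_matrix().round(2))
manip.move_ptp([480,-60,330],down(np.pi/2)) if abs(manip.ik([521,-50,320],down(np.pi/2))[5])<2.5 else manip.move_ptp([480,-60,330],down(-np.pi/2))
c=manip.read_camera("wrist"); np.save("pics/w1.npy",c,allow_pickle=True); cv2.imwrite("pics/w1.png",cv2.resize(c["image"],(800,600)))
print(c["position"],rot(c["attitude"]).as_matrix().round(3), manip.observe()["clock"],manip.observe()["joints"])
E
```

```text
tube 0.19 [ 0.23  0.36  1.56 -0.    1.23  0.04]
tube -2.95 None
vise 1.57 [-0.31  0.3   1.58 -0.    1.26 -1.88]
vise -1.57 [-0.31  0.3   1.58 -0.    1.26  1.26]
knob 0 [-0.42  0.6   1.6  -0.    0.94 -0.42]
knob 1.57 [-0.42  0.6   1.6  -0.    0.94 -1.99]
knob -1.57 [-0.42  0.6   1.6  -0.    0.94  1.15]
knob 3.14 [-0.42  0.6   1.6  -0.    0.94  2.72]
[[ 0.95  0.31 -0.  ]
 [ 0.31 -0.95  0.  ]
 [ 0.   -0.   -1.  ]]
[398.5880054  -60.81621988 474.23139888] [[ 0.001 -0.956 -0.294]
 [ 1.     0.001  0.001]
 [-0.001 -0.294  0.956]] 2.3417 [-3.57084002e-01  2.30469027e-01  1.65677285e+00 -1.46382639e-04
  1.25445995e+00 -1.92650993e+00]
```

View pics/w1.png

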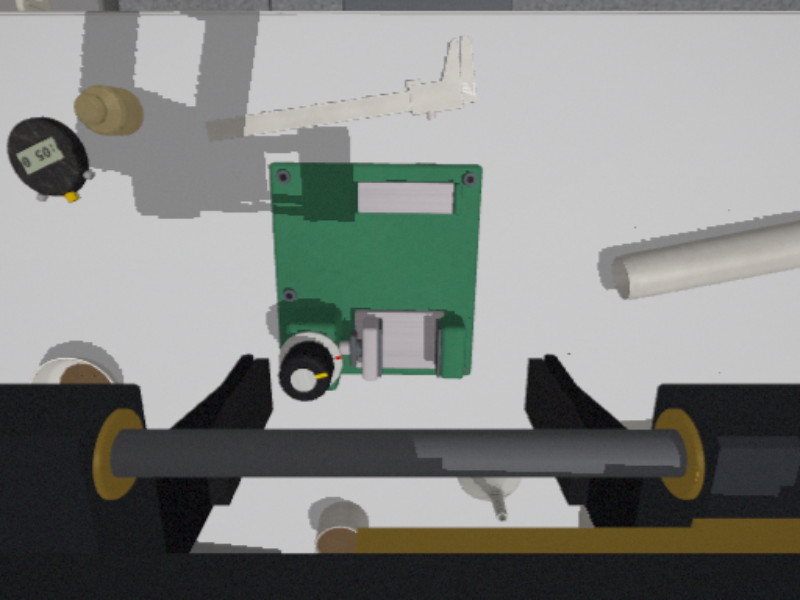

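The wrist view shows the plate's front corners at (271,165) and (481,165) and its rear-right corner near (470,376). The front rest spans (358–455, 183–213), the knob is at about (305,372), and the jaw gap is around x 380–437.

```bash
cat >> h.py <<'E'
def ray(c,u,v,z):
    d=rot(c["attitude"]).apply([(u-c["cx"])/c["fx"],-(v-c["cy"])/c["fy"],-1.]); p=np.array(c["position"])
    return p+d*(z-p[2])/d[2]
E
python3 - <<'E'
from h import *
c=np.load("pics/w1.npy",allow_pickle=True).item(); s=.64
r=lambda u,v,z:ray(c,u*s,v*s,z)[:2].round(1)
print("plate FL",r(271,164,10),"FR",r(481.5,164,10),"RR",r(470.5,377,10))
print("rest",r(358,183,18),r(455,183,18),r(455,213,18),r(358,213,18))
print("fixed face top front",r(441,322,48),"knobtop",r(305,370,100.5))
P=cloud(c); q=P[(P[...,2]>96)&(P[...,2]<110)&(abs(P[...,0]-580)<60)&(abs(P[...,1]+134)<60)]
print("knob",len(q),q.min(0),q.max(0),np.median(q,0))
im=c["image"].astype(int); b,g,rr=im[...,0],im[...,1],im[...,2]
m=(g>rr*1.5)&(g>30)&(g>b*1.1); m[:100]|=0
k=np.argwhere(m)
for v in (112,120,150,160,170): 
    u=np.where(m[v,160:320])[0]+160; print(v,u.min(),u.max(),ray(c,u.min()-.5,v,10)[:2].round(1),ray(c,u.max()+.5,v,10)[:2].round(1))
for u in (185,200,250,280,300):
    v=np.where(m[90:,u])[0]+90; print(u,v.min(),ray(c,u,v.min()-.5,10)[:2].round(1))
x=cv2.resize(c["image"][190:265,165:315],(750,375),interpolation=cv2.INTER_CUBIC); y=cv2.resize(c["image"][100:145,165:315],(750,225),interpolation=cv2.INTER_CUBIC)
cv2.imwrite("pics/w1c.png",np.vstack([y,x]))
manip.move_ptp([458,228,330],down(.187))
c=manip.read_camera("wrist"); np.save("pics/w2.npy",c,allow_pickle=True); cv2.imwrite("pics/w2.png",cv2.resize(c["image"],(800,600)))
print(manip.observe()["clock"],c["position"])
E
```

```text
plate FL [ 422.6 -170.4] FR [422.8  10.5] RR [623.9   9. ]
rest [438.  -95.4] [438.1 -12.6] [463.6 -11.8] [463.6 -96. ]
fixed face top front [553.3 -24.2] knobtop [ 573.9 -133.8]
knob 818 [ 559.80198576 -156.57894591   96.08002157] [ 600.83411229 -115.32356107  104.55293101] [ 578.66330366 -135.09115682  101.38064541]Traceback (most recent call last):
  File "<stdin>", line 10, in <module>
numpy._core._exceptions._UFuncOutputCastingError: Cannot cast ufunc 'bitwise_or' output from dtype('int64') to dtype('bool') with casting rule 'same_kind'
```

```bash
python3 - <<'E'
from h import *
c=np.load("pics/w1.npy",allow_pickle=True).item()
im=c["image"].astype(int); b,g,rr=im[...,0],im[...,1],im[...,2]
m=(g>rr*1.5)&(g>25)&(g>b*1.1)
for v in (112,120,135,150,160,170,180,188): 
    u=np.where(m[v,160:320])[0]+160; print(v,u.min(),u.max(),ray(c,u.min()-.5,v,10)[:2].round(1),ray(c,u.max()+.5,v,10)[:2].round(1))
for u in (185,200,240,280,300):
    v=np.where(m[90:,u])[0]+90; print(u,v.min(),ray(c,u,v.min()-.5,10)[:2].round(1))
x=cv2.resize(c["image"][190:265,165:315],(750,375),interpolation=cv2.INTER_CUBIC); y=cv2.resize(c["image"][100:145,165:315],(750,225),interpolation=cv2.INTER_CUBIC)
cv2.imwrite("pics/w1c.png",np.vstack([y,x]))
manip.move_ptp([458,228,330],down(.187))
c=manip.read_camera("wrist"); np.save("pics/w2.npy",c,allow_pickle=True); cv2.imwrite("pics/w2.png",cv2.resize(c["image"],(800,600)))
print(manip.observe()["clock"],c["position"])
E
```

```text
112 173 307 [ 431.9 -172.4] [432.   10.1]
120 174 307 [ 442.5 -171.8] [442.7  10.5]
135 175 306 [ 462.8 -171.9] [463.   10.1]
150 176 305 [ 483.7 -172. ] [483.9   9.6]
160 176 304 [ 497.9 -173. ] [498.1   8.8]
170 177 304 [ 512.4 -172.6] [512.6   9.4]
180 178 303 [ 527.2 -172.2] [527.3   8.6]
188 178 303 [ 539.2 -173. ] [539.3   9.1]
185 104 [ 420.7 -154.8]
200 104 [ 420.7 -134.7]
240 105 [422.1 -81. ]
280 106 [423.5 -27.3]
300 106 [ 4.235e+02 -4.000e-01]
4.1167 [443.0254085  307.30905575 474.24882798]
```

View pics/w1c.png

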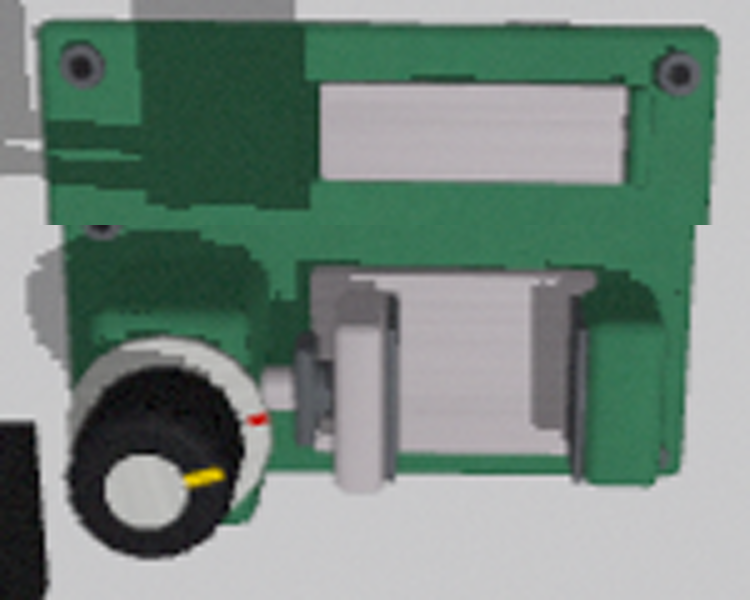

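View pics/w2.png

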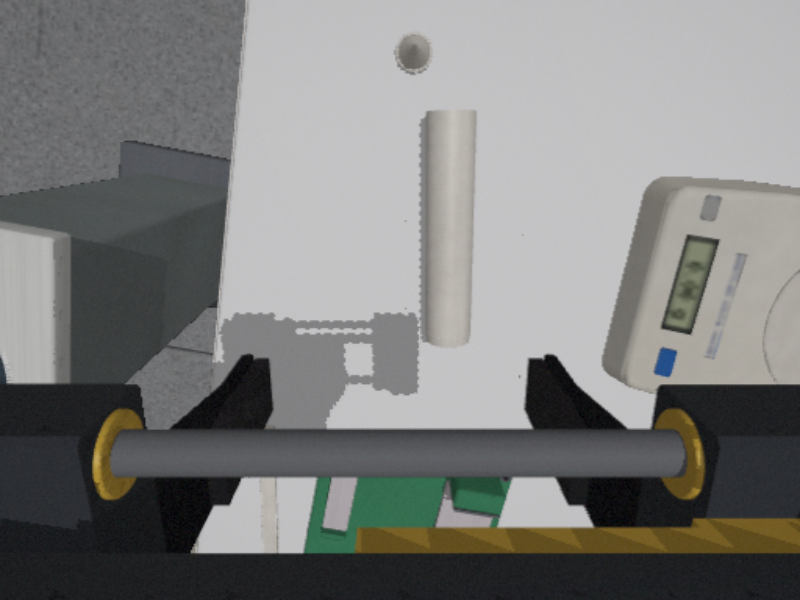

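The crop confirms the vise: jaws clear, the yellow mark on the knob top pointing towards the jaw, and the rest spanning (320–628) in the crop. In the tube view the tube runs from (452,110) to (446,346), with edges at 427/477 and 422/469. The cone is at (413,52), beyond the far end.

```bash
python3 - <<'E'
from h import *
c=np.load("pics/w2.npy",allow_pickle=True).item(); s=.64
r=lambda u,v,z:ray(c,u*s,v*s,z)[:2]
a,b=r(452,110,41),r(446,346,41); print(a,b,np.linalg.norm(a-b),(a+b)/2,np.degrees(np.arctan2(*(a-b)[::-1])))
for v in(130,228,330):
    w=np.polyfit([115,340],[[427,477],[422,469]],1); l,h=w[0]*v+w[1]; p,q=r(l,v,20.5),r(h,v,20.5); print(v,(p+q)/2,np.linalg.norm(p-q))
P=cloud(c); q=P[(P[...,2]>30)&(P[...,2]<46)&(abs(P[...,0]-498)<45)&(abs(P[...,1]-228)<110)][:,:2]
print(len(q),cv2.minAreaRect(q.astype(np.float32)),q.mean(0)); d=np.linalg.svd(q-q.mean(0),full_matrices=False)[2][0]; t=(q-q.mean(0))@d; print(np.degrees(np.arctan2(d[1],d[0])),q.mean(0)+d*(t.min()+t.max())/2,np.ptp(t))
E
```

```text
[480.63742559 332.36512777] [518.14867945 137.59429578] 198.3501226649856 [499.39305252 234.97971178] 100.90122067120394
130 [485.41942972 318.28419123] 41.07189903513511
228 [500.51632453 238.35070588] 42.22063275204579
330 [518.12433572 145.12160953] 43.56044133088913
4223 ((500.5542907714844, 234.98199462890625), (38.36338424682617, 200.02796936035156), 11.457784652709961) [498.59374826 242.0246107 ]
-78.54800288369599 [500.04147225 234.87817832] 200.02602545347634
```

```bash
cat >> h.py <<'E'
TH=-.014; VO=np.array([522.6,-46.5])
def V(x,y,z): return [*(VO+np.array([x*np.cos(TH)-y*np.sin(TH),x*np.sin(TH)+y*np.cos(TH)])),z]
E
python3 - <<'E'
from h import *
c=np.load("pics/w1.npy",allow_pickle=True).item()
k=lambda p:(R.from_euler('z',-TH).apply([*(p[:2]-VO),0])[:2]).round(1)
px=lambda u,v:(165+u/5-.4,190+(v-225)/5-.4)
for n,u,v,z in[("mov top",383,340,52.5),("mov top",383,480,52.5),("fix top",586,325,48),("fix top",586,480,48),("collar c",178,435,67.5),("knob top c",148,485,100.5)]: print(n,k(ray(c,*px(u,v),z)))
g=np.array([500,235])+10*np.array([np.cos(np.radians(101.3)),np.sin(np.radians(101.3))]); q=down(.197)
manip.move_ptp([*g,110],q); manip.movel([*g,25],vel=90)
print(manip.observe()["wrist_force"]); manip.grasp(); s=manip.observe(); print(s["position"],s["grip_width"],s["wrist_force"])
manip.movel([*g,150],vel=150); s=manip.observe(); print(s["position"],s["grip_width"],s["wrist_force"],s["ft_torque"],s["clock"])
p=V(-10,-3,160); print(manip.ik(p,down(np.pi/2+TH)))
manip.move_ptp(p,down(np.pi/2+TH)); s=manip.observe(); print(s["position"],s["clock"],s["joints"])
c=manip.read_camera("wrist"); np.save("pics/w3.npy",c,allow_pickle=True); cv2.imwrite("pics/w3.png",cv2.resize(c["image"],(800,600)))
E
```

```text
mov top [ 38.8 -32.5]
mov top [ 80.1 -32.4]
fix top [35.4 22.3]
fix top [81.5 24. ]
collar c [ 60.5 -85.9]
knob top c [ 59.  -88.1]
[ 0.69206903 -0.51150432  0.05270578]
[498.46470509 244.87796516  25.0343077 ] 0.4688758050159148 [1.08541715 0.8735725  0.16570775]
[497.08986618 244.52968095 149.14755853] 0.47112875349211075 [ 0.25397582 -0.64746486 -3.11984262] [-0.05231629 -0.07600078 -0.01953166] 7.925
[-3.13273061e-01  5.01251056e-01  1.78654865e+00 -4.44089210e-16
  8.53792948e-01 -1.87006939e+00]
[512.42687333 -48.95304898 159.69591741] 9.6083 [-3.12665719e-01  5.01775487e-01  1.78673243e+00  1.89424695e-04
  8.53819941e-01 -1.86961468e+00]
```

View pics/w3.png

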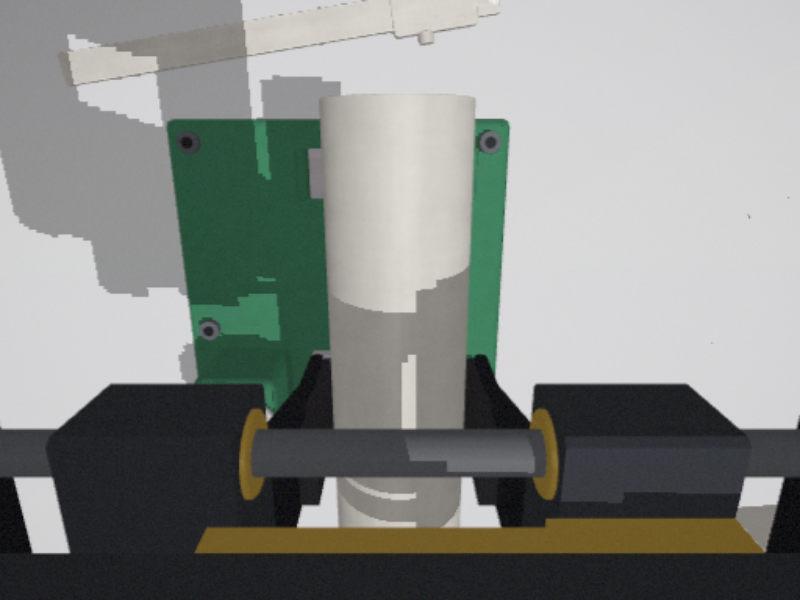

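The tube is held straight: its front end is at (398,96), with edges at 321 and 475. I'll check its end position, then lower it.

```bash
python3 - <<'E'
from h import *
c=np.load("pics/w3.npy",allow_pickle=True).item(); s=.64
k=lambda p:(R.from_euler('z',-TH).apply([*(p[:2]-VO),0])[:2]).round(1)
print("end",k(ray(c,398*s,96*s,175)),"axis",[k((ray(c,a*s,v*s,155)+ray(c,b*s,v*s,155))/2) for a,b,v in((321,475,110),(329,466,300))])
q=down(np.pi/2+TH)
manip.movel(V(-10,-4.5,75),vel=80)
z=43.5
for zz in(52,47,45,44,43,42,41.5,41):
    manip.movel(V(-10,-4.5,zz),vel=40); s=manip.observe(); print(zz,s["position"].round(1),s["wrist_force"].round(2),s["ft_torque"].round(3))
    if s["wrist_force"][2]>1.5 : break
print(s["clock"])
c=manip.read_camera("wrist"); np.save("pics/w4.npy",c,allow_pickle=True); cv2.imwrite("pics/w4.png",cv2.resize(c["image"],(800,600)))
E
```

```text
end [-100.2   -3. ] axis [array([-98.,  -3.]), array([-44.6,  -3.2])]
52 [512.5 -50.8  51.8] [ 0.02 -0.13 -3.19] [ 0.094 -0.06  -0.006]
47 [512.4 -50.8  46.8] [-0.57 -0.26 -2.65] [ 0.124 -0.112 -0.023]
45 [512.5 -50.8  44.9] [ 0.86 -0.66 -2.32] [ 0.126 -0.11   0.038]
44 [512.5 -50.9  44. ] [-0.17  0.52 -3.53] [ 0.049 -0.16  -0.014]
43 [512.7 -50.9  43. ] [ 0.64 -0.29 -2.88] [ 0.136 -0.19  -0.025]
42 [512.7 -50.9  43. ] [-1.5   1.49  5.64] [0.234 0.105 0.041]
12.875
```

View pics/w4.png

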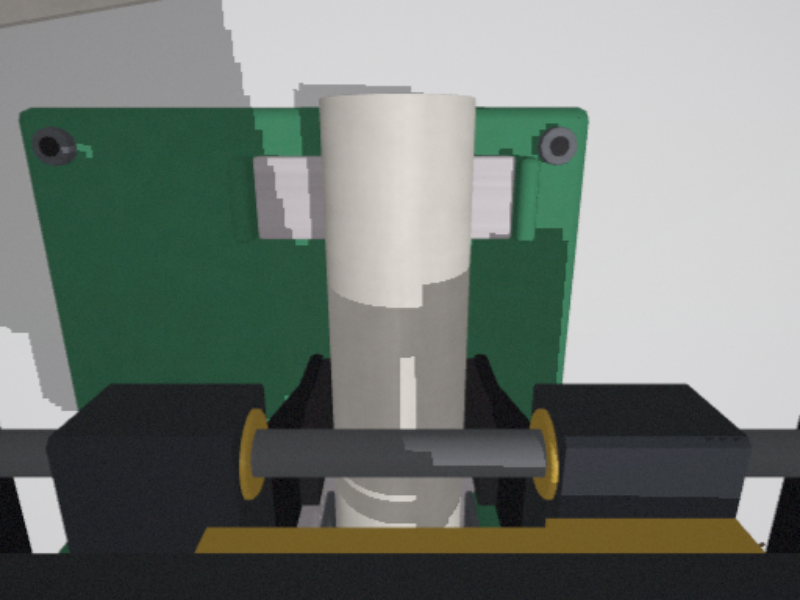

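Contact came at the expected height, and the tube lies over the rest at (256–514, 157–238). I'll release it and retreat, then check from above.

```bash
python3 - <<'E'
from h import *
manip.release(); s=manip.observe(); print(s["grip_width"],s["wrist_force"])
manip.movel(V(-10,-4.5,120),vel=100)
manip.move_ptp(V(-40,-30,330),down(np.pi/2+TH))
c=manip.read_camera("wrist"); np.save("pics/w5.npy",c,allow_pickle=True); cv2.imwrite("pics/w5.png",cv2.resize(c["image"][70:290,100:393],(800,600)))
print(manip.observe()["clock"])
j=manip.ik(V(60,-88,150),down(2.1)); print(j)
E
```

```text
0.9989071326556879 [-0.77434646  0.29250481  0.13514537]
15.7833
[-4.15757936e-01  6.05797796e-01  1.58756615e+00 -4.44089210e-16
  9.48228709e-01 -2.51575794e+00]
```

View pics/w5.png

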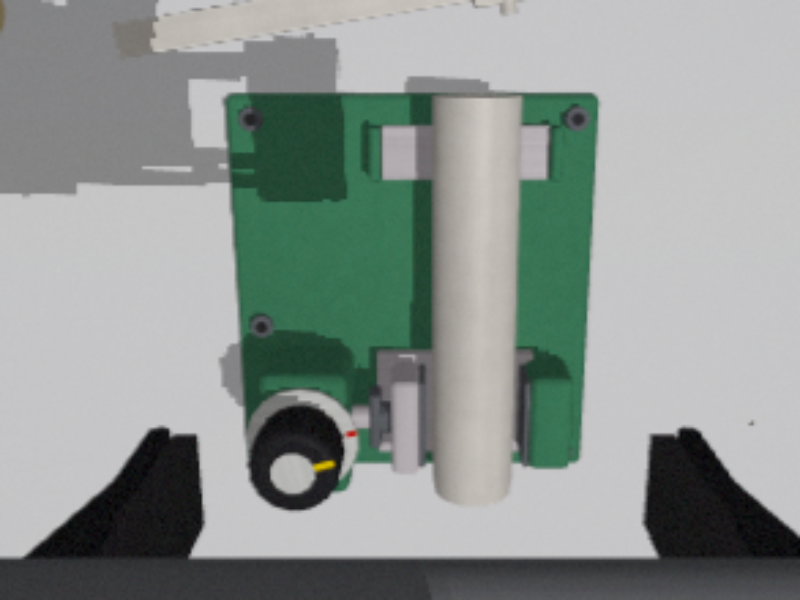

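The tube sits between the jaws (moving jaw at 393–422, fixed at 530) and on the rest. It ends at (478,95) and (472,500). Next is the knob at (296,465).

```bash
cat > turn.py <<'E'
from h import *
def tq(n=4):
    t=[];
    for _ in range(n): manip.pause(.01); s=manip.observe(); t.append([s["ft_torque"][2],*s["wrist_force"]])
    return np.median(t,0)
E
python3 - <<'E'
from turn import *
q=down(2.1); manip.move_ptp(V(60,-88,150),q); manip.movel(V(60,-88,90.5),vel=80)
z0=tq(8); print("free",z0,manip.observe()["clock"])
manip.grasp(); s=manip.observe(); print("grip",s["grip_width"],tq(8),s["joints"].round(3),s["clock"])
j0=np.array(s["joints"]); j0=np.array(manip.ik(V(60,-88,90.5),q)); 
for d in(.3,.6,.9,1.2):
    j=j0.copy(); j[5]+=d; manip.set_joints(j); s=manip.observe(); print(d,tq().round(3),round(s["grip_width"],3),round(s["joints"][5]-j0[5],3),s["clock"])
np.save("j0.npy",j0)
E
```

```text
free [0.00853219 0.2153667  0.24261478 0.37768296] 17.6083
grip 0.4627214458656113 [ 0.00634345 -0.19661093 -0.20367082 -0.01251277] [-0.416  0.694  1.622 -0.     0.826 -2.516] 18.45
0.3 [ 0.11  -0.387  0.126  0.176] 0.464 0.297 18.9083
0.6 [0.103 0.129 0.617 0.255] 0.464 0.596 19.3333
0.9 [ 0.14  -0.21   0.762  0.769] 0.464 0.895 19.7583
1.2 [0.159 0.476 1.505 1.235] 0.463 1.195 20.1833
```

```bash
python3 - <<'E'
from turn import *
j0=np.load("j0.npy"); pk=0; d=1.2
while d<4.6:
    d+=.06; j=j0.copy(); j[5]+=d; manip.set_joints(j); t=tq(3); pk=max(pk,t[0]); s=manip.observe()
    print(round(d,2),t.round(3),round(s["grip_width"],3),round(s["clock"],2))
    if pk>.18 and t[0]<min(.11,pk-.08): print("click?"); break
    if s["clock"]>48 or abs(t[1:]).max()>25: print("stop"); break
E
```

```text
1.26 [0.094 0.995 1.416 1.135] 0.465 20.49
1.32 [0.121 1.1   2.347 0.822] 0.461 20.77
1.38 [0.129 1.094 2.668 1.272] 0.47 21.04
1.44 [0.111 1.77  3.682 0.768] 0.461 21.32
1.5 [0.101 1.75  4.17  0.794] 0.466 21.59
1.56 [0.134 2.114 3.999 1.09 ] 0.465 21.87
1.62 [0.127 2.502 4.622 0.994] 0.461 22.14
1.68 [0.143 1.912 4.731 0.133] 0.464 22.42
1.74 [0.103 1.982 4.821 0.955] 0.46 22.69
1.8 [0.143 2.608 4.052 1.413] 0.464 22.97
1.86 [0.12  2.413 4.312 0.862] 0.462 23.24
1.92 [0.154 2.313 4.655 1.291] 0.465 23.52
1.98 [0.175 2.489 5.406 1.072] 0.461 23.79
2.04 [0.148 2.312 5.11  0.841] 0.468 24.07
2.1 [0.213 2.458 4.96  0.46 ] 0.465 24.34
2.16 [0.186 2.004 4.282 1.325] 0.467 24.62
2.22 [0.156 2.216 5.308 1.405] 0.462 24.89
2.28 [0.174 2.104 5.202 1.254] 0.465 25.17
2.34 [0.188 2.915 5.283 1.865] 0.463 25.44
2.4 [0.188 2.062 4.73  0.833] 0.464 25.72
2.46 [0.201 2.377 4.892 1.38 ] 0.464 25.99
2.52 [0.204 3.157 4.609 1.684] 0.462 26.27
2.58 [0.22  2.76  4.742 1.02 ] 0.462 26.54
2.64 [0.263 2.049 5.225 0.973] 0.463 26.82
2.7 [0.01  3.067 4.559 0.764] 0.466 27.09
click?
```

The torque climbed to 0.26 and dropped to 0.01, which looks like one click. I'll let go, rise and check the marks.

```bash
python3 - <<'E'
from turn import *
manip.release(); print(tq())
p=manip.observe()["position"]; manip.movel([p[0],p[1],160],vel=100)
manip.move_ptp(V(-40,-30,330),down(np.pi/2+TH))
c=manip.read_camera("wrist"); np.save("pics/w6.npy",c,allow_pickle=True); cv2.imwrite("pics/w6.png",cv2.resize(c["image"][70:290,100:393],(800,600)))
print(manip.observe()["clock"])
E
```

```text
[-0.00425213 -0.26295597  0.52683506 -0.4122915 ]
30.875
```

View pics/w6.png

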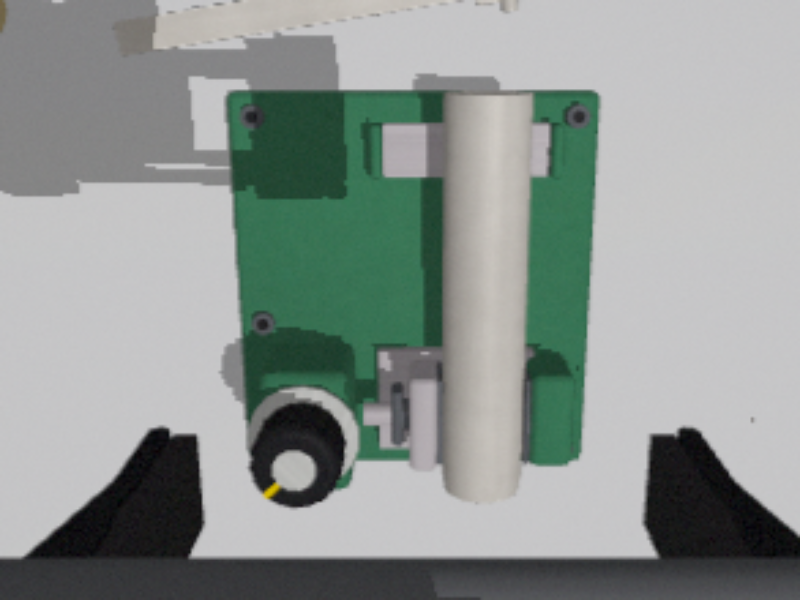

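The yellow mark is now at (268,494), so the knob turned about 2.6 rad. The tube and jaw have both shifted towards the fixed jaw, but the red mark is hidden behind the knob. I'll look from the rear to compare the collar with the knob.

```bash
python3 - <<'E'
from turn import *
manip.move_ptp(V(75,-50,290),down(-np.pi/2+TH))
c=manip.read_camera("wrist"); np.save("pics/w7.npy",c,allow_pickle=True)
u,v=[],[]
T=rot(c["attitude"]).inv().apply(np.array(V(50,-45,60))-c["position"]); u=c["cx"]+c["fx"]*T[0]/-T[2]; v=c["cy"]-c["fy"]*T[1]/-T[2]; print(u,v)
u0=int(np.clip(u-80,0,352)); v0=int(np.clip(v-60,0,264)); print(u0,v0,manip.observe()["clock"])
cv2.imwrite("pics/w7.png",cv2.resize(c["image"][v0:v0+120,u0:u0+160],(800,600),interpolation=cv2.INTER_CUBIC))
E
```

```text
249.93277453888254 181.47567722664755
169 121 33.6083
```

View pics/w7.png

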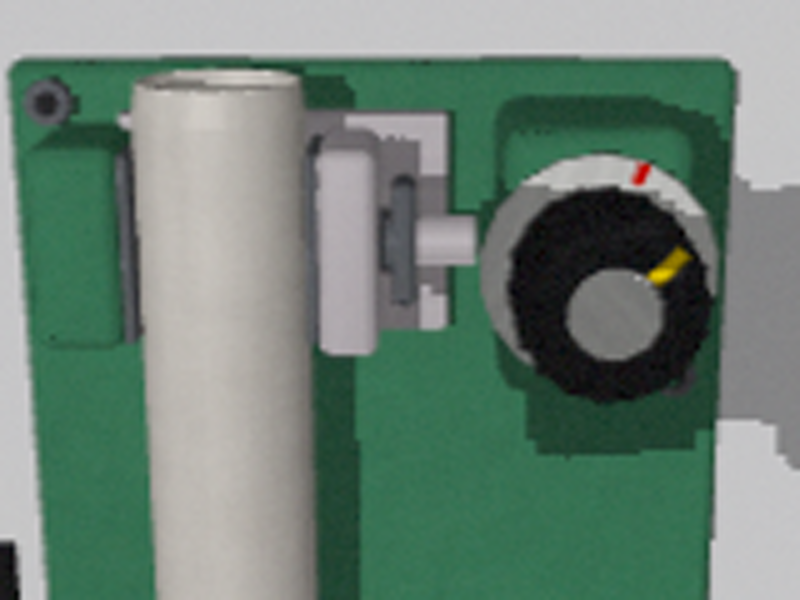

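The red mark is at (642,173), about 24° clockwise from up about the collar centre. The yellow mark is at (685,253), about 50° clockwise from up. The knob now leads the collar by about 25°, having started about 7° behind it, so the slip is about 0.55 rad, which is one click. The tube is nipped between the jaws, so I'll hand in.

```bash
python3 - <<'E'
from h import *
c=np.load("pics/w6.npy",allow_pickle=True).item()
print((ray(c,100+488*293/800,70+92*220/600,59)[:2]-VO).round(1))
s=manip.observe(); print(s["position"],s["wrist_force"].round(2),s["clock"]); print(manip.sign_off())
E
```

```text
[-101.6   -0.3]
[596.84735889 -97.50643142 290.05921841] [0.02 0.76 0.17] 33.6083
the job is handed in; nothing more can be done
None
```

The tube is clamped in the vise and the knob was turned to one clutch click. I let go and handed the job in at 33.6 s, with the gripper clear at z = 290 mm.

- **Placing:** I gripped the tube about 10 mm from its middle so the gripper body would clear the knob. It touched down at the expected seat height, and I released it before turning the knob. The last check put its front end at x = −101.6 mm, y = −0.3 mm in the vise frame. That is about 1.6 mm off ideal along the tube, within the 2 mm camera calibration.
- **Tightening:** The knob turned at about 0.10–0.15 N m, climbed to 0.26, then dropped to 0.01 after 2.70 rad, where I stopped. The marks show the knob gained about 0.55 rad on the collar, which is one click.
- **Forces:** Side force on the wrist while turning stayed at or below 5.4 N, and setting the tube down read about 6 N.

**Not checked:** I took no final picture of the cone, weight and funnel, but no move went near them. The 0.26 peak is slightly above the stated 0.25, within sensor noise. The knob grip was the fixed 30 N, under the 40 N limit but above the 20 N that would have done.

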